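Clip the driver into the printer bench's tool rack

ROBOT

A 6-joint arm with a two-finger parallel gripper is mounted at the origin on the work surface. World frame = base frame: x ahead of the robot, y to its left, z up, the work surface at z = 0. Lengths are in mm, angles in degrees, forces in N, time in s.
With the tool pointing down it reaches from about 350 to 850 mm from the base axis. Payload 8.1 kg.
Tool frame: the origin (TCP) lies between the finger pads; the fingertips stand 22 mm ahead of it and the grasp point (between the pads) lies 3 mm ahead of it; z points along the fingers, y is the line along which they close (so a half turn about z gives the same grasp; the last joint's range is limited). The gripper opens to 85 mm and grips with 20 to 120 N. Pads are 22 mm wide; open, the fingers measure 114 mm over their backs; the gripper's body (76 mm by 85 mm) begins 54 mm behind the grasp point. The pads swing forward as they close: fully open they stand 13 mm farther back than shut.
Start: joints at [61.226, 7.471, 85.268, -0, 87.261, -4.893], TCP at [242.882, 548.647, 253.292] pointing down, gripper open.
Joint ranges: [-169.43, 169.43], [-51.17, 129.36], [1.28, 143.12], [-76.62, 256.62], [0, 156.53], [-152.29, 152.29]. Speed limits (degrees/s): [136.94, 136.94, 159.86, 180, 180, 180].

INTERFACE

Orientations are given as [roll, pitch, yaw] about the fixed x, y, z axes, in that order (R = Rz(yaw) Ry(pitch) Rx(roll)).
In Python, from bench import r, vision gives the robot as it stands.
- The arm moves only by the tool step_arm, never from a script. Its argument "targets" is a list that holds one entry, the list of rows, each a list of 6 numbers: the shift along the world's x, y, z in mm, then the turn, a rotation vector about the world's x, y, z in rad. In form: [[[x, y, z, rx, ry, rz], ...]]. A call has 1 to 12 rows; each row is the pose to reach, as a shift and turn from the pose commanded when the call began; what a row does not reach only later rows make up. A row lasts 1/12 s, in which the tool goes at most 41.7 mm and 7.16 degrees, less where a joint would pass 70% of its speed; a pose out of reach is approached as far as the arm can. A call with a gripper value outside its range is refused whole. "fingers" is the gripper's target within -1 to 1 (shut at 1, half-way at 0, fully open at -1), set as the call begins (left out, the last holds). The fingers move at their own pace and stop on an object; "newtons" is the grip in N (left out, the last holds). Time passes only in rows, so rows that repeat a pose let the fingers close. It gives the time, the measured TCP pose, the force, the opening and the grip force at its end, in the units of the state.
- r.sense(): the state, without advancing time (a new reading comes with each control period).
- vision.snapshot(name): name is "scene" or "top" or "wrist"; returns a dict with "img" (400x640x3 uint8, blue, green, red), "mtx" (3x3 intrinsics, pixels), "eye" and "attitude" of the camera in the world. Camera axes: x right, y up, looking along -z (the intrinsics and any distortion apply to the point x, -y, -z); pixel columns grow to the right and rows downward; lengths in mm; the calibration is good to about 2 mm. A picture is of the moment at which its call begins. There is no depth.
- r.hand_in(): hands the job in; it is judged then, once.
The state is a dict: "time": time; "joint_pos": joint angles; "qd": joint speeds; "joint_efforts": joint torques, N m; "tool_pos": TCP position; "tcp_rot": TCP orientation; "ft_force": force on the tool from outside, world axes, zero at the start; "wrist_torque": the same for the moment, N m; "finger_gap": finger opening in mm; "grip_force": force on a finger pad.
Only numpy, scipy, OpenCV 4.12 (cv2) and the standard library are available. Lean on these libraries where they do the work, as an engineer would, in place of code of your own. Each camera call takes 0.05 s, during which the arm holds its last target. There are 200 camera calls.

TASK

Put the blue-handled driver away in the sloping tool rack: press its handle squarely into the empty pair of orange spring clips until they snap round it and it sits fully home, its black collars evenly placed just outside the two clips, with the steel shaft on the yellow keeper's side. Then swing the yellow keeper up across the shaft to the end of its travel, let go, and leave the other things on the table where they are.

Things in the scene. Friction and masses are not known exactly. Their poses are not given: they have to be found in the camera images.
- driver: Driver to put away, lying on the table, about 0.1 kg. Round blue handle 24 mm thick; black six-sided collars (28 mm across flats) from 55 to 65 mm either side of the middle; steel shaft 8 mm thick from 65 to 115 mm. Origin on the axis at the handle's middle, the balance point; +x along the axis to the steel shaft. On the table the axis is 14 mm up.
- driver_tip (a point): free end of the driver's steel shaft, 115 mm from the handle's middle
- rack: dark stand that carries the sloping panel; fixed. Origin on the table right under the seat
- clip_panel: Dark sloping panel, fixed to the rack. Origin = the seat, where the middle of the blue handle must end, 90 mm above the table. +z squarely out of the panel (35 degrees from vertical), +x up the slope, +y along the clip row to the keeper; the driver's shaft must point to +y. Panel face at z = -36 mm, from x -75 to +125 and y -100 to +135 mm. Press the driver in along -z.
- clip_near (a point): seat of the orange spring clip at panel y = +42 mm (10 mm wide). Two hinged spring fingers, flared lips up to z = +27 mm; mouth 30 mm, throat 14 mm wide at z = +10 mm, V cradle below. The handle meets the flares at about z = +24 mm, spreads them (7 to 15 N for both clips) and snaps home at z = 0
- clip_far (a point): seat of the other, like clip, at panel y = -42 mm; 74 mm is free between the clips for holding the handle. The driver's collars go just outside the two clips
- red_driver (a point): middle of a red-handled driver already clipped in the row above, fixed, same size: axis at panel x = +82, middle at y = -25 mm, up to z = +16 mm
- light_bar (a point): top of the aluminium light hood along the panel's upper edge: wall at panel x = 113 to 125 mm up to z = +76 mm, with a lip reaching in to x = 98 mm at z = 66 to 76 mm. It and the red driver are in the way of a gripper held upright over the seat: tilt the gripper along the panel's -z
- keeper (a joint): angle of the yellow keeper arm about the panel's z axis: 0 = pointing along the panel's +y (open), 1.57 = end stop, pointing up the slope (+x), across the driver's shaft. Stays where it is left; a push of about 1 N at the knob moves it. At angle a the knob lies at hinge + 65 mm x (sin a along panel x, cos a along panel y)
- keeper_knob (a point): middle of the yellow round knob at the end of the keeper arm: 16 mm in diameter, 28 mm tall along the panel's z (this point 14 mm below its top); it may turn in the grip. The arm below it is 14 mm wide and 8 mm thick, its underside at panel z = +8 mm
- keeper_hinge (a point): the keeper's hinge point, at panel x = -30, y = +78, z = +8 mm
- spool: bystander, leave alone: black and orange filament spool lying flat, 196 mm across, 60 high; origin at its underside
- spray_bottle: bystander, leave alone: white spray bottle with a blue trigger head, 68 mm across, 217 high; origin at its underside
- glue_stick: bystander, leave alone: upright glue stick, yellow with a red cap, 31 mm across, 98 high; origin at its underside
- calipers: bystander, leave alone: digital calipers lying flat, 200 mm long (its x axis), 48 mm wide at the jaws, 12 high; origin at its underside
- bracket: bystander, leave alone: green printed angle bracket, 80 x 50 mm, 56 high; origin at its underside
- parts_box: bystander, leave alone: small cardboard box with a red band, 110 x 80 x 34 mm; origin at its underside
There are look-alikes about, which are no part of the job. Leave any brown or pink look-alike of the driver alone.

How it is judged (in metres and radians):
On the way, in this order (a step that is already met when the one before it is completed fails the run):
1. the driver's handle is snapped fully home in both spring clips, shaft towards the keeper (x of driver in the frame of clip_panel between -0.003 and 0.003 m and y of driver in the frame of clip_panel between -0.007 and 0.007 m and z of driver in the frame of clip_panel between -0.003 and 0.003 m and angle between the x axis of driver and the y axis of clip_panel, either way round below 0.06 rad and y of driver_tip in the frame of clip_panel above 0.1 m), for 0.2 s.
2. the keeper is swung across the shaft (all of step 1 and value of joint keeper above 1.4 rad), for 0.2 s.
At the end, for the whole second after the job is handed in: The middle of the handle rests at the seat (within 3 mm up the slope and in depth, 7 mm along the row), its axis within 0.06 rad of the row, shaft towards the keeper; the keeper stands beyond 1.4 rad of its 1.57; the driver is at rest (all of step 2 and linear speed of driver below 0.02 m/s); the robot touches nothing.
It fails at once if a bystander on the table is moved more than 25 mm (distance of any of spool, spray_bottle, glue_stick, calipers, bracket, parts_box from where it was at the start of the episode above 0.025 m).
It also fails if it takes over 54 s, if anything falls off the work surface, if the arm or the gripper's body presses on something with over 40 N, if the wrist force passes 120 N, or if a joint passes its speed limit or range.

## Working session

There is one attempt and no reset: what is moved stays moved. The work goes in short steps, Python scripts to look and compute and a tool call to move; the robot and the scene stay as the last step left them, time stands still between calls to the robot, and variables do not carry over. Pictures are saved under pics/ and viewed, at most 10 in all, crops included, and the job is handed in when it is done.

Besides the shell and the picture viewer there is one more tool, called as a command line: name --argument value ..., lists and objects as JSON in quotes. step_arm: Moves the arm, as the interface text tells. Its arguments: {"type":"object","properties":{"targets":{"type":"array"},"fingers":{"type":"number"},"newtons":{"type":"number"}},"required":["targets"]}

```bash
mkdir -p pics; ls
python3 - <<'E'
from bench import r, vision
import cv2, numpy as np, pickle
d={}
for n in("scene","top"):
    s=vision.snapshot(n); d[n]=s; cv2.imwrite(f"pics/{n}0.png",s["img"]); print(n,s["mtx"],s["eye"],s["attitude"],[k for k in s])
pickle.dump(d,open("s0.pkl","wb"))
print(r.sense())
E
```

```text
pics
scene [[425.17293722   0.         317.09412117]
 [  0.         425.17293722 195.18474993]
 [  0.           0.           1.        ]] [1356.49853569 -459.93533879  972.71528863] [48.31891914  1.26299128 64.4285048 ] ['img', 'mtx', 'eye', 'attitude']
top [[418.95549548   0.         324.95720475]
 [  0.         418.95549548 194.43079757]
 [  0.           0.           1.        ]] [ 285.74648073  -74.49000154 1223.6838648 ] [ 10.9898196   -0.69194096 -90.47621584] ['img', 'mtx', 'eye', 'attitude']
{'time': 0.1, 'joint_pos': array([ 6.12263176e+01,  7.51094578e+00,  8.53248786e+01, -9.97373047e-04,
        8.72609313e+01, -4.89171548e+00]), 'qd': array([-0.08500007, -0.0752882 , -0.12882264,  0.00122577, -0.07067185,
        0.08836068]), 'joint_efforts': array([ 1.36351759e-03, -5.70955610e+01, -5.01940513e+01, -1.64196354e-04,
        8.14756961e-03,  8.42943132e-05]), 'tool_pos': array([242.65867951, 548.23003397, 252.32995324]), 'tcp_rot': array([-1.79903512e+02, -7.25810453e-03,  1.56118076e+02]), 'ft_force': array([ 0.49461081, -0.72170501, -0.37794327]), 'wrist_torque': array([ 0.03887987, -0.02114927,  0.03827206]), 'grip_force': 0.0, 'finger_gap': 85.25906896691907}
```

View pics/scene0.png

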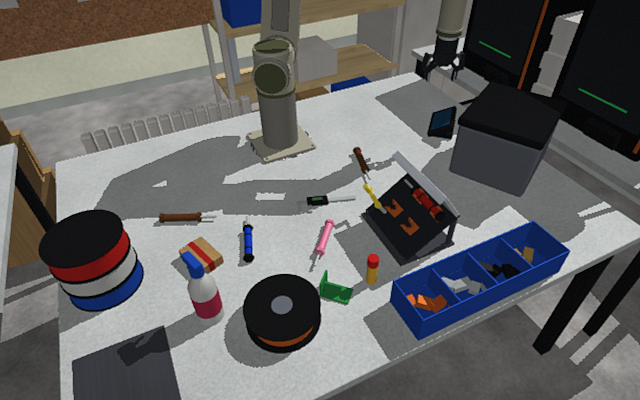

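View pics/top0.png

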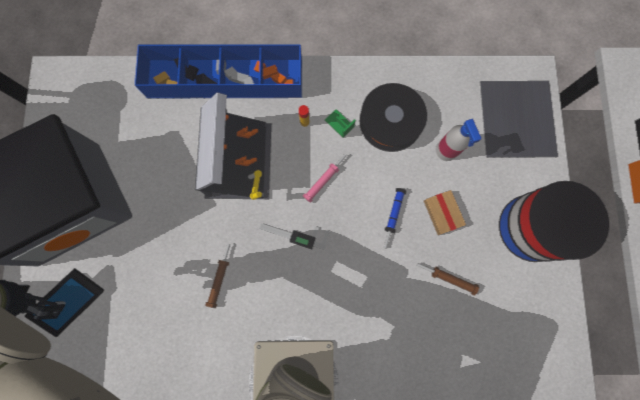

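```bash
cat > h.py <<'E'
import numpy as np, cv2
from scipy.spatial.transform import Rotation as R
def cam(s):
    A=R.from_euler('xyz',s["attitude"],degrees=True).as_matrix()
    return A,np.array(s["eye"],float),np.array(s["mtx"])
def ray(s,u,v):
    A,e,K=cam(s); d=np.linalg.inv(K)@[u,v,1]; return e,A@(d*[1,-1,-1])
def onz(s,u,v,z):
    e,d=ray(s,u,v); return e+d*(z-e[2])/d[2]
def proj(s,P):
    A,e,K=cam(s); p=(np.atleast_2d(P)-e)@A*[1,-1,-1]; q=p@K.T; return q[:,:2]/q[:,2:]
def mask(img,lo,hi,box=None):
    m=cv2.inRange(cv2.cvtColor(img,cv2.COLOR_BGR2HSV),lo,hi)
    if box:
        k=np.zeros_like(m); x0,y0,x1,y1=box; k[y0:y1,x0:x1]=255; m&=k
    return m
def blobs(m,a=8):
    n,l,st,c=cv2.connectedComponentsWithStats(m)
    return [(c[i].round(1).tolist(),st[i].tolist()) for i in range(1,n) if st[i][4]>=a]
E
python3 - <<'E'
from h import *; import pickle
d=pickle.load(open("s0.pkl","rb")); t=d["top"]; s=d["scene"]
print("blue top",blobs(mask(t["img"],(105,120,60),(130,255,255),(370,170,420,260))))
for n,q,b in(("top",t,(190,90,280,205)),("scene",s,(350,145,465,265))):
    print(n,"orange",blobs(mask(q["img"],(5,130,90),(16,255,255),b)),"yel",blobs(mask(q["img"],(20,130,90),(33,255,255),b)),"red",blobs(mask(q["img"],(0,130,60),(4,255,255),b)))
a=cv2.resize(t["img"][165:255,350:440],(400,400),interpolation=2); b=cv2.resize(t["img"][85:205,180:300],(400,400),interpolation=2)
c=cv2.resize(s["img"][140:270,350:480],(400,400),interpolation=2) 
cv2.imwrite("pics/crop1.png",np.hstack([a,c]))
E
```

```text
blue top [([395.1, 209.4], [387, 191, 17, 37, 249])]
top orange [([246.3, 132.4], [237, 127, 21, 11, 123]), ([245.0, 160.9], [236, 157, 21, 9, 112])] yel [([255.9, 185.5], [250, 170, 12, 29, 200])] red []
scene orange [([420.7, 190.1], [419, 189, 5, 3, 11]), ([416.1, 197.5], [413, 193, 8, 11, 22]), ([394.6, 209.0], [385, 200, 18, 17, 113]), ([438.4, 207.7], [436, 206, 6, 4, 14]), ([431.9, 213.8], [430, 211, 5, 7, 16]), ([410.3, 227.1], [401, 218, 18, 17, 118])] yel [([372.1, 195.7], [363, 184, 19, 25, 130])] red [([417.8, 192.1], [414, 189, 10, 7, 39]), ([425.9, 201.4], [420, 195, 14, 15, 109]), ([434.5, 210.0], [431, 206, 9, 10, 44]), ([372.7, 259.3], [367, 254, 12, 11, 112])]
```

View pics/crop1.png

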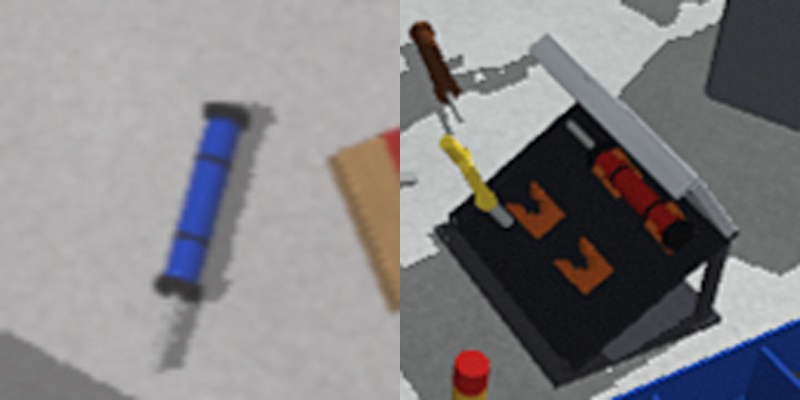

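```bash
cat >> h.py <<'E'
def panel(x,y,yaw):
    # base orientation: panel x->world +y up slope, y-> -x
    B=R.from_euler('z',yaw)*R.from_matrix(np.array([[0,np.cos(np.radians(35)),np.sin(np.radians(35))],[-1,0,0],[0,-np.sin(np.radians(35)),np.cos(np.radians(35))]]).T) if 0 else None
    c,s_=np.cos(np.radians(35)),np.sin(np.radians(35))
    M=np.array([[0,-1,0],[c,0,-s_],[s_,0,c]])
    return R.from_euler('z',yaw).as_matrix()@M, np.array([x,y,90.])
E
python3 - <<'E'
import re
t=open('h.py').read(); t=re.sub(r"    B=.*\n","",t); open('h.py','w').write(t)
E
python3 - <<'E'
from h import *; import pickle
from scipy.optimize import least_squares
d=pickle.load(open("s0.pkl","rb")); t=d["top"]; s=d["scene"]
def f(p):
    M,o=panel(*p[:3]); z=p[3]
    L=np.array([[0,-42,z],[0,42,z]])@M.T+o
    return np.r_[(proj(t,L)-[[246.3,132.4],[245,160.9]]).ravel(),(proj(s,L)-[[410.3,227.1],[394.6,209]]).ravel()]
q=least_squares(f,[460,150,0,5]); print(q.x,f(q.x).round(2))
M,o=panel(*q.x[:3]); print(M.round(3))
for n,P in(("hinge",[-30,78,16]),("knob",[-30,143,22]),("red",[82,-25,8])):
    print(n,proj(t,M@P+o).round(1),proj(s,M@P+o).round(1))
m=mask(t["img"],(105,120,60),(130,255,255),(370,170,420,260))
c,sz,a=cv2.minAreaRect(cv2.findNonZero(m)); print(c,sz,a)
# dark collars: darkest pixels
g=t["img"].max(2); bx=g.copy(); mm=np.zeros_like(g); mm[180:240,380:412]=1
print("dark",blobs(((g<50)&(mm>0)).astype(np.uint8)*255,3))
v=cv2.fitLine(cv2.findNonZero(m),2,0,.01,.01).ravel(); print(v)
E
```

```text
[ 6.48178477e+02  1.27797104e+02 -1.61154816e-02 -1.28280857e+01] [-0.46 -0.18 -0.47 -0.28 -0.53  0.08 -0.53  0.19]
[[ 0.013 -1.    -0.009]
 [ 0.819  0.016 -0.574]
 [ 0.574  0.     0.819]]
hinge [[258.3 172.6]] [[376.4 204.4]]
knob [[258.4 195.2]] [[364.9 190.9]]
red [[220.9 130. ]] [[425.5 201.6]]
(395.2418518066406, 209.20770263671875) (7.048896312713623, 37.0933723449707) 15.64224624633789
dark []
[ 2.7121472e-01 -9.6251887e-01  3.9512451e+02  2.0940562e+02]
```

Run:
```python
from h import *; import pickle
d=pickle.load(open("s0.pkl","rb")); t=d["top"]
m=onz(t,395.2,209.3,18); a=onz(t,395.2+.2712*15,209.3-.9625*15,18); b=onz(t,395.2-.2712*15,209.3+.9625*15,18)
print(m,np.degrees(np.arctan2(*(b-a)[1::-1])))
from bench import r
T=R.from_euler('xyz',r.sense()["tcp_rot"],degrees=True).as_matrix(); print(T.round(3))
for n,yw in (("grasp",0),):
    pass
```

```text
[ 474.35735655 -295.59019013   18.        ] 162.25105170028394
[[-0.914  0.405 -0.001]
 [ 0.405  0.914 -0.001]
 [ 0.    -0.002 -1.   ]]
```

The blue driver is at top-view px (395,209), with its shaft towards the lower left. The brown ones at (218,282) and (455,280) and the pink one at (325,178) are look-alikes. The red one is already clipped in, so I'm taking the blue one. The rack clips are at (246,132) and (245,161), with the keeper knob near (258,195).

step_arm --targets '[[[207, -399, 0, 0, 0, 0.1], [207, -399, 0, 0, 0, 0.109], [207, -399, 0, 0, 0, 0.109], [207, -399, 0, 0, 0, 0.109], [207, -399, 0, 0, 0, 0.109], [207, -399, 0, 0, 0, 0.109], [207, -399, 0, 0, 0, 0.109], [207, -399, 0, 0, 0, 0.109], [207, -399, 0, 0, 0, 0.109], [207, -399, 0, 0, 0, 0.109], [231, -844, 0, 0, 0, 0.109], [231, -844, 0, 0, 0, 0.109]]]' --fingers -0.3

```text
time: 1.1
tool_pos: [441.6, 93.7, 252.9]
tcp_rot: [-180.0, -0.0, 162.4]
ft_force: [0.6, 0.5, 0.1]
finger_gap: 55.4
grip_force: 0.0
```

step_arm --targets '[[[24, -445, 0, 0, 0, 0], [24, -445, 0, 0, 0, 0], [24, -445, 0, 0, 0, 0], [24, -445, 0, 0, 0, 0], [24, -445, 0, 0, 0, 0], [24, -445, 0, 0, 0, 0], [24, -445, 0, 0, 0, 0], [24, -445, -60, 0, 0, 0], [24, -445, -100, 0, 0, 0], [24, -445, -100, 0, 0, 0]]]'

```text
time: 1.93
tool_pos: [463.1, -303.8, 188.6]
tcp_rot: [-180.0, 0.1, 162.3]
ft_force: [0.6, 0.6, -0.2]
finger_gap: 55.4
grip_force: 0.0
```

step_arm --targets '[[[0, 0, 0, 0, 0, 0], [0, 0, 0, 0, 0, 0], [0, 0, 0, 0, 0, 0]]]'

```text
time: 2.18
tool_pos: [462.8, -301.0, 188.4]
tcp_rot: [180.0, -0.1, 162.3]
ft_force: [-0.5, -0.2, -0.0]
finger_gap: 55.6
grip_force: 0.0
```

Run:
```python
from h import *; import pickle
from bench import r,vision
s=vision.snapshot("wrist"); pickle.dump(s,open("w1.pkl","wb")); cv2.imwrite("pics/w1.png",s["img"]); st=r.sense()
print(st["tool_pos"],st["tcp_rot"],s["eye"],s["attitude"])
m=mask(s["img"],(105,120,40),(130,255,255)); print(blobs(m,100))
```

```text
[ 463.37534281 -300.76898278  189.42784931] [1.79994824e+02 3.99849959e-02 1.62382365e+02] [ 397.59027305 -281.52918449  309.57129481] [-15.42702664  -0.08425761  72.26250605]
[([328.5, 145.3], [316, 130, 26, 32, 817]), ([328.1, 191.5], [316, 164, 26, 57, 1373]), ([12.4, 270.3], [0, 207, 32, 122, 2680]), ([328.0, 234.9], [316, 221, 25, 29, 645])]
```

View pics/w1.png

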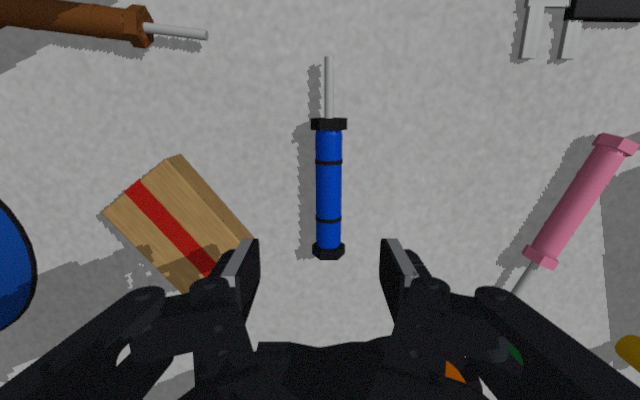

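Run:
```python
from h import *; import pickle
s=pickle.load(open("w1.pkl","rb"))
a=onz(s,328.5,130,22);b=onz(s,328.2,249.5,22); print(a,b,(a+b)/2,np.linalg.norm(a-b),np.degrees(np.arctan2(*(a-b)[1::-1])))
```

```text
[ 419.43721296 -279.73574299   22.        ] [ 526.54169901 -313.41440841   22.        ] [ 472.98945599 -296.5750757    22.        ] 112.27476758239978 162.54441090514865
```

step_arm --targets '[[[10, 4.5, 0, 0, 0, 0], [10, 4.5, -40, 0, 0, 0], [10, 4.5, -80, 0, 0, 0], [10, 4.5, -120, 0, 0, 0], [10, 4.5, -150, 0, 0, 0], [10, 4.5, -160, 0, 0, 0], [10, 4.5, -163, 0, 0, 0], [10, 4.5, -163, 0, 0, 0], [10, 4.5, -163, 0, 0, 0]]]'

```text
time: 2.98
tool_pos: [475.1, -297.7, 28.6]
tcp_rot: [-179.9, 0.2, 162.4]
ft_force: [0.2, -0.4, 0.1]
finger_gap: 55.4
grip_force: 0.0
```

step_arm --targets '[[[-2, 1, -3, 0, 0, 0], [-2, 1, -3, 0, 0, 0], [-2, 1, -3, 0, 0, 0]]]'

```text
time: 3.23
tool_pos: [471.7, -296.3, 24.0]
tcp_rot: [-180.0, 0.1, 162.4]
ft_force: [-0.3, 0.3, 0.2]
finger_gap: 55.6
grip_force: 0.0
```

step_arm --targets '[[[0, 0, 0, 0, 0, 0], [0, 0, 0, 0, 0, 0], [0, 0, 0, 0, 0, 0], [0, 0, 0, 0, 0, 0], [0, 0, 0, 0, 0, 0], [0, 0, 0, 0, 0, 0], [0, 0, 0, 0, 0, 0], [0, 0, 0, 0, 0, 0]]]' --fingers 1 --newtons 80

```text
time: 3.9
tool_pos: [471.3, -296.0, 23.3]
tcp_rot: [-180.0, 0.0, 162.4]
ft_force: [-1.5, 1.3, 5.7]
finger_gap: 21.4
grip_force: 78.2
```

step_arm --targets '[[[0, 0, 30, 0, 0, 0], [0, 0, 70, 0, 0, 0], [0, 0, 110, 0, 0, 0], [0, 0, 150, 0, 0, 0], [0, 0, 190, 0, 0, 0], [0, 0, 210, 0, 0, 0], [0, 0, 210, 0, 0, 0], [0, 0, 210, 0, 0, 0]]]'

```text
time: 4.57
tool_pos: [471.7, -296.3, 234.2]
tcp_rot: [-179.9, 0.2, 162.4]
ft_force: [-0.4, 0.3, -2.5]
finger_gap: 21.4
grip_force: 79.0
```

```bash
cat > w.py <<'E'
from h import *; import pickle
from bench import r,vision
s=vision.snapshot("wrist"); st=r.sense()
T=R.from_euler('xyz',st["tcp_rot"],degrees=True).as_matrix()
cv2.imwrite("pics/w2.png",s["img"])
bl=blobs(mask(s["img"],(105,120,40),(130,255,255),(200,60,440,400)),60); print(bl)
# wrist cam in the tool frame
A,e,K=cam(s); print("cam in tool",(T.T@(e-st["tool_pos"])).round(1)); print((T.T@A).round(3))
print(st["tool_pos"],st["tcp_rot"])
M,o=panel(648.2,127.8,-.0161)
D=np.c_[M[:,1]*0,M[:,0],-M[:,2]]; D[:,0]=np.cross(D[:,1],D[:,2])
print("turn",(R.from_matrix(D)*R.from_matrix(T).inv()).as_rotvec().round(4))
E
python3 w.py
```

```text
[([319.1, 178.9], [290, 145, 59, 70, 3932]), ([319.4, 276.2], [291, 218, 57, 118, 5817]), ([320.8, 341.7], [295, 332, 51, 16, 303])]
cam in tool [  67.5   -1.4 -123.1]
[[-0.001  0.963  0.27 ]
 [ 1.     0.001  0.001]
 [ 0.001  0.27  -0.963]]
[ 470.79256094 -295.62055395  231.98858041] [ 1.79989783e+02 -3.13851523e-02  1.62360672e+02]
turn [ 0.6047 -0.0994  0.2824]
```

View pics/w2.png

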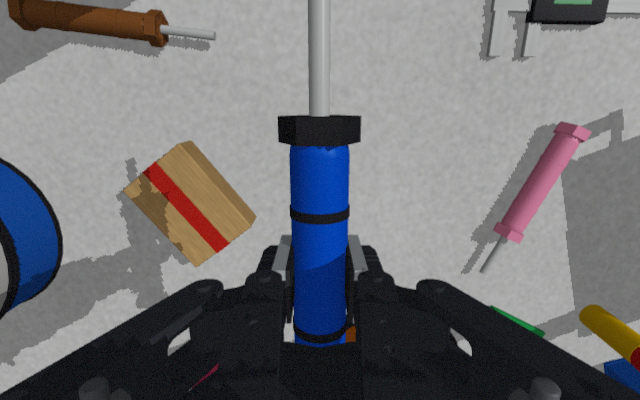

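Run:
```python
from h import *; import pickle
s1=pickle.load(open("w1.pkl","rb"))
a=onz(s1,328.5,162,26);b=onz(s1,328.2,220,26);m=np.array([472.99,-296.575,26]); u=np.array([-.954,.3,0]); print("rings",(a-m)@u,(b-m)@u)
A=np.array([[0,.963,.27],[1,0,0],[0,.27,-.963]]);e=np.array([67.5,-1.4,-123.1]);K=s1["mtx"]
for row,z in((143,9.5-14),(216,9.5-12),(332,9.5-12)):
    d=A@((np.linalg.inv(K)@[319.3,row,1])*[1,-1,-1]); print(row,(e+d*(z-e[2])/d[2]).round(1))
```

```text
rings 28.903943550699278 -24.84299507287215
143 [54.  -1.4 -4.5]
216 [25.5 -1.4 -2.5]
332 [-27.6  -1.4  -2.5]
```

step_arm --targets '[[[10, 20, 10, 0.1, -0.016, 0.047], [25, 47, 10, 0.2, -0.033, 0.093], [45, 84, 5, 0.3, -0.049, 0.14], [65, 121, 0, 0.4, -0.066, 0.187], [85, 158, -4, 0.5, -0.082, 0.233], [104, 195, -8, 0.6047, -0.0994, 0.2824], [123, 231, -12, 0.6047, -0.0994, 0.2824], [142, 268, -12, 0.6047, -0.0994, 0.2824], [160, 304, -12, 0.6047, -0.0994, 0.2824], [175, 332, -12, 0.6047, -0.0994, 0.2824], [175, 332, -12, 0.6047, -0.0994, 0.2824], [175, 332, -12, 0.6047, -0.0994, 0.2824]]]'

```text
time: 5.62
tool_pos: [644.8, 38.6, 217.5]
tcp_rot: [144.9, -0.3, 179.2]
ft_force: [0.4, 0.0, -1.5]
finger_gap: 21.6
grip_force: 79.1
```

step_arm --targets '[[[0, 0, 0, 0, 0, 0], [0, 0, 0, 0, 0, 0], [0, 0, 0, 0, 0, 0]]]'

```text
time: 5.87
tool_pos: [645.6, 34.9, 219.9]
tcp_rot: [145.0, -0.0, 179.0]
ft_force: [0.5, 0.6, -0.9]
finger_gap: 21.7
grip_force: 79.1
```

```bash
sed -i 's/w2.png/w3.png/' w.py
cat >> w.py <<'E'
pickle.dump((s,st),open("w3.pkl","wb"))
print("tcp in panel",(M.T@(st["tool_pos"]-o)).round(1))
print("or",blobs(mask(s["img"],(4,130,60),(17,255,255)),60),"yel",blobs(mask(s["img"],(20,130,60),(33,255,255)),60))
E
python3 w.py
```

```text
[([319.0, 178.8], [289, 144, 61, 71, 4032]), ([319.3, 282.8], [283, 218, 73, 130, 6632]), ([428.5, 274.0], [423, 266, 14, 14, 115]), ([401.5, 281.7], [385, 268, 32, 22, 188]), ([209.7, 372.4], [200, 363, 19, 20, 99])]
cam in tool [  68.6   -0.7 -121.4]
[[-0.001  0.964  0.267]
 [ 1.     0.001 -0.   ]
 [-0.001  0.267 -0.964]]
[645.69025792  34.95703392 220.22993821] [ 1.45008150e+02 -1.90124579e-02  1.78953477e+02]
turn [ 0.0001 -0.0003  0.0022]
tcp in panel [ -1.4   1.  159.9]
or [([400.1, 162.4], [390, 152, 22, 23, 355]), ([434.7, 165.8], [429, 157, 12, 17, 160]), ([394.3, 248.4], [385, 233, 20, 33, 399]), ([425.9, 256.4], [421, 244, 11, 22, 167])] yel [([288.1, 51.9], [271, 0, 37, 104, 2153]), ([126.9, 304.9], [109, 287, 41, 42, 1083])]
```

View pics/w3.png

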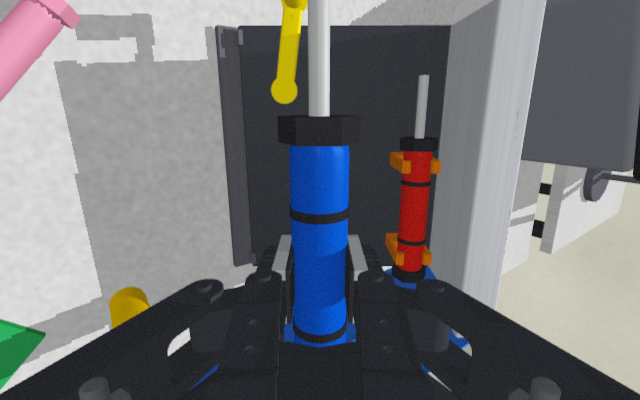

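Run:
```python
from h import *; import pickle
s,st=pickle.load(open("w3.pkl","rb")); M,o=panel(648.2,127.8,-.0161)
for n,P in(("hinge",[-30,78,16]),("redtop",[82,30,12]),("redbot",[82,-80,12]),("red axis up",[82,30,0]),("red axis lo",[82,-80,0]),("shaft tip",[82,90,0]),("corner x-75,y135",[-75,135,-36]),("x-75,y-50",[-75,-50,-36]),("knobend",[-30,143,16])):
    print(n,proj(s,M@P+o).round(1))
m=mask(s["img"],(0,150,60),(3,255,255),(380,130,450,290))|mask(s["img"],(176,150,60),(180,255,255),(380,130,450,290))
for y in range(150,270,12):
    x=np.flatnonzero(m[y]); print(y,x.min() if len(x) else 0,x.max() if len(x) else 0,end="; ")
print(blobs(m,60))
```

```text
hinge [[282.9  93.8]]
redtop [[420.9 154.4]]
redbot [[411.2 274.1]]
red axis up [[416.7 152.3]]
red axis lo [[407.8 267.8]]
shaft tip [[422.4  78.5]]
corner x-75,y135 [[236.   28.2]]
x-75,y-50 [[248.8 225.3]]
knobend [[279.9  -0.5]]
150 405 406; 162 412 429; 174 402 430; 186 402 429; 198 401 428; 210 400 427; 222 399 426; 234 398 424; 246 398 422; 258 405 420; [([418.0, 166.2], [402, 150, 30, 33, 744]), ([413.1, 212.8], [398, 184, 32, 58, 1510]), ([411.0, 256.9], [398, 241, 26, 31, 530])]
```

step_arm --targets '[[[-1, 20, -25, 0, 0, 0], [-1, 40, -54, 0, 0, 0], [-1, 56.5, -76.5, 0, 0, 0], [-1, 56.5, -76.5, 0, 0, 0], [-1, 56.5, -76.5, 0, 0, 0], [-1, 56.5, -76.5, 0, 0, 0]]]'

```text
time: 6.42
tool_pos: [645.6, 91.7, 145.3]
tcp_rot: [145.0, 0.1, 179.0]
ft_force: [0.8, -0.7, -1.2]
finger_gap: 21.5
grip_force: 79.1
```

```bash
cat > p.py <<'E'
from h import *
from bench import r
M,o=panel(648.2,127.8,-.0161)
st=r.sense(); print(st["time"],"tcp panel",(M.T@(st["tool_pos"]-o)).round(1),"F panel",(M.T@st["ft_force"]).round(1),"tq",st["wrist_torque"].round(2),st["finger_gap"],st["grip_force"])
E
python3 p.py
python3 - <<'E'
from h import *
from bench import vision
s=vision.snapshot("scene");t=vision.snapshot("top")
import pickle; pickle.dump((s,t),open("s2.pkl","wb"))
a=cv2.resize(s["img"][140:270,340:470],(400,400),interpolation=2);b=cv2.resize(t["img"][80:210,190:320],(400,400),interpolation=2)
cv2.imwrite("pics/c4.png",np.hstack([a,b]))
E
```

```text
6.4167 tcp panel [ 2.2  2.  66. ] F panel [-1.3 -0.8 -0.6] tq [-0.39  0.03 -0.05] 21.46509873305274 79.06288504600525
```

View pics/c4.png

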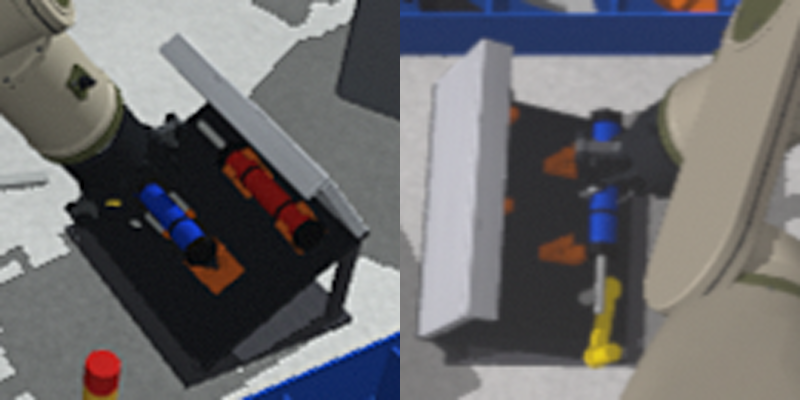

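step_arm --targets '[[[0, 8, -12, 0, 0, 0], [0, 15.3, -23.5, 0, 0, 0], [0, 15.3, -23.5, 0, 0, 0], [0, 15.3, -23.5, 0, 0, 0]]]'

```text
time: 6.85
tool_pos: [643.7, 108.9, 119.0]
tcp_rot: [145.0, -0.2, 179.1]
ft_force: [-0.4, 0.2, -1.2]
finger_gap: 21.8
grip_force: 79.1
```

```bash
python3 p.py
```

```text
6.85 tcp panel [ 1.   4.2 34.6] F panel [-0.5  0.4 -1.1] tq [-0.43 -0.03  0.04] 21.80052055893686 79.10439491271973
```

step_arm --targets '[[[0, 1.1, -1.6, 0, 0, 0], [0, 2.3, -3.3, 0, 0, 0], [0, 3.4, -4.9, 0, 0, 0], [0, 4.6, -6.6, 0, 0, 0], [0, 4.6, -6.6, 0, 0, 0]]]'

```text
time: 7.27
tool_pos: [645.9, 112.2, 114.9]
tcp_rot: [145.0, 0.1, 179.0]
ft_force: [0.7, -4.0, 1.1]
finger_gap: 21.4
grip_force: 79.5
```

```bash
python3 p.py
```

```text
7.2667 tcp panel [ 1.5  2.  29.4] F panel [-2.6 -0.8  3.1] tq [-0.52 -0.12 -0.18] 21.397271735135483 79.50225234031677
```

step_arm --targets '[[[0, 0.5, -2.0, 0, 0, 0], [0, 1.7, -3.7, 0, 0, 0], [0, 2.8, -5.3, 0, 0, 0], [0, 4.0, -7.0, 0, 0, 0], [0, 5.1, -8.6, 0, 0, 0], [0, 5.1, -8.6, 0, 0, 0]]]'

```text
time: 7.77
tool_pos: [645.4, 117.8, 105.6]
tcp_rot: [145.0, 0.1, 179.0]
ft_force: [2.6, -1.6, 1.0]
finger_gap: 21.5
grip_force: 79.4
```

```bash
python3 p.py
```

```text
7.7667 tcp panel [ 0.7  2.7 18.5] F panel [-0.7 -2.6  1.7] tq [-0.38 -0.39 -0.19] 21.527933770466298 79.42843079566956
```

step_arm --targets '[[[0, 1.1, -1.6, 0, 0, 0], [0, 2.3, -3.3, 0, 0, 0], [0, 3.4, -4.9, 0, 0, 0], [0, 4.6, -6.6, 0, 0, 0], [0, 4.6, -6.6, 0, 0, 0]]]'

```text
time: 8.18
tool_pos: [644.1, 123.3, 97.8]
tcp_rot: [145.0, -0.1, 179.1]
ft_force: [1.6, 4.3, -5.7]
finger_gap: 21.3
grip_force: 78.8
```

```bash
python3 p.py
```

```text
8.1833 tcp panel [0.7 4.  9. ] F panel [ 0.3 -1.5 -7.2] tq [-0.27 -0.24 -0.13] 21.281600395037696 78.77893567085266
```

step_arm --targets '[[[0, 0.9, -1.2, 0, 0, 0], [0, 1.7, -2.5, 0, 0, 0], [0, 1.7, -2.5, 0, 0, 0], [0, 1.7, -2.5, 0, 0, 0]]]'

```text
time: 8.52
tool_pos: [644.4, 123.8, 97.5]
tcp_rot: [145.0, -0.0, 179.1]
ft_force: [-9.6, -4.9, 10.0]
finger_gap: 21.6
grip_force: 80.6
```

```bash
python3 p.py
```

```text
8.5167 tcp panel [1.  3.7 8.5] F panel [ 1.6  9.6 11.1] tq [-0.04  1.25  0.76] 21.627565560263406 80.63343644142151
```

step_arm --targets '[[[0, 0, 0, 0, 0, 0], [0, 0, 0, 0, 0, 0], [0, 0, 0, 0, 0, 0], [0, 0, 0, 0, 0, 0], [0, 0, 0, 0, 0, 0]]]' --fingers -0.1

```text
time: 8.93
tool_pos: [645.1, 124.1, 96.3]
tcp_rot: [145.0, 0.0, 179.1]
ft_force: [-0.0, -0.5, 0.9]
finger_gap: 47.0
grip_force: 0.0
```

step_arm --targets '[[[0, -8, 12, 0, 0, 0], [0, -28, 40, 0, 0, 0], [0, -48, 69, 0, 0, 0], [0, -69, 98, 0, 0, 0], [0, -69, 98, 0, 0, 0], [0, -69, 98, 0, 0, 0], [0, -69, 98, 0, 0, 0]]]'

```text
time: 9.52
tool_pos: [645.1, 54.6, 194.8]
tcp_rot: [145.0, 0.1, 179.0]
ft_force: [-0.4, 0.9, -1.0]
finger_gap: 46.8
grip_force: 0.0
```

```bash
python3 p.py; sed -i 's/w3\./w4./g' w.py; python3 w.py
```

```text
9.5167 tcp panel [1.000e-01 1.900e+00 1.279e+02] F panel [ 0.2  0.4 -1.3] tq [-0.31  0.07 -0.04] 46.82962910545411 0.0
[([320.5, 140.8], [305, 122, 32, 39, 1006]), ([320.4, 195.4], [305, 163, 32, 67, 2002]), ([320.4, 246.6], [306, 230, 29, 34, 724]), ([336.1, 324.6], [257, 289, 128, 59, 3787])]
cam in tool [  68.1   -0.4 -122.7]
[[-0.     0.963  0.27 ]
 [ 1.     0.    -0.   ]
 [-0.     0.27  -0.963]]
[644.46175855  55.20169297 193.70090711] [ 1.44997592e+02 -4.94600998e-02  1.79061064e+02]
turn [-0.0001 -0.0009  0.0003]
tcp in panel [ -0.    2.6 126.6]
or [([300.5, 141.0], [293, 129, 17, 23, 303]), ([340.4, 141.0], [332, 129, 17, 23, 310]), ([407.7, 170.1], [395, 157, 26, 27, 473]), ([447.1, 174.7], [441, 165, 14, 19, 203]), ([302.2, 245.1], [295, 221, 16, 43, 399]), ([338.7, 245.2], [331, 221, 16, 43, 406]), ([436.2, 274.2], [431, 261, 12, 24, 193])] yel [([280.7, 53.3], [262, 0, 36, 105, 2441]), ([96.4, 317.5], [83, 308, 33, 25, 321])]
```

View pics/w4.png

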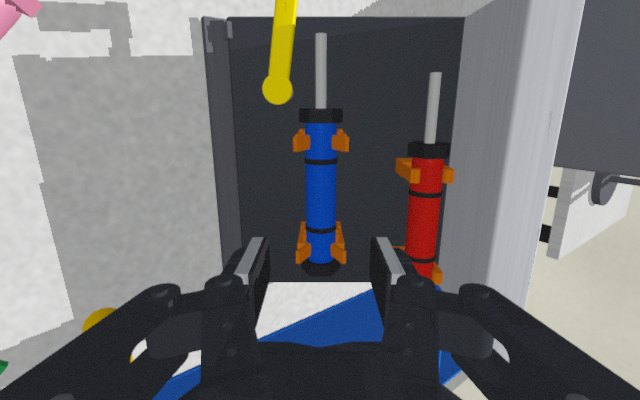

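Run:
```python
from h import *; import pickle
s,st=pickle.load(open("w4.pkl","rb")); M,o=panel(648.2,127.8,-.0161)
def onp(u,v,z):
    e,d=ray(s,u,v); e=M.T@(e-o); d=M.T@d; return (e+d*(z-e[2])/d[2]).round(1)
for n,u,v in(("b ring",320,160),("b ring lo",320,230),("r ring",425,194.5),("r ring lo",420,261),("b collar",320,122),("r collar",428,158)): print(n,onp(u,v,12))
print("hinge",onp(277,90,16))
for u in(305,336.5): print("edge at row 195",onp(u,195,2))
img=s["img"]
for u in(320,426): print(u,[(v,int(img[v,u].max())) for v in list(range(118,126))+list(range(154,166))+list(range(190,200))+list(range(226,236))+list(range(256,268))])
```

```text
b ring [ 0.1 31.5 12. ]
b ring lo [  0.1 -23.3  12. ]
r ring [79.2  5.2 12. ]
r ring lo [ 80.  -49.9  12. ]
b collar [ 0.1 58.6 12. ]
r collar [79.  32.9 12. ]
hinge [-29.1  80.1  16. ]
edge at row 195 [-11.6   2.1   2. ]
edge at row 195 [13.1  2.1  2. ]
320 [(118, 37), (119, 38), (120, 42), (121, 42), (122, 43), (123, 139), (124, 171), (125, 170), (154, 162), (155, 164), (156, 163), (157, 165), (158, 163), (159, 128), (160, 60), (161, 41), (162, 30), (163, 37), (164, 41), (165, 140), (190, 164), (191, 161), (192, 163), (193, 164), (194, 164), (195, 163), (196, 163), (197, 163), (198, 163), (199, 164), (226, 162), (227, 162), (228, 147), (229, 91), (230, 38), (231, 34), (232, 37), (233, 61), (234, 140), (235, 162), (256, 162), (257, 162), (258, 163), (259, 161), (260, 158), (261, 158), (262, 155), (263, 106), (264, 22), (265, 36), (266, 39), (267, 28)]
426 [(118, 106), (119, 115), (120, 121), (121, 120), (122, 123), (123, 125), (124, 126), (125, 130), (154, 34), (155, 38), (156, 35), (157, 41), (158, 61), (159, 139), (160, 161), (161, 161), (162, 160), (163, 161), (164, 160), (165, 160), (190, 161), (191, 163), (192, 145), (193, 91), (194, 39), (195, 27), (196, 36), (197, 39), (198, 139), (199, 160), (226, 163), (227, 162), (228, 162), (229, 162), (230, 162), (231, 162), (232, 164), (233, 162), (234, 162), (235, 160), (256, 162), (257, 162), (258, 123), (259, 50), (260, 33), (261, 36), (262, 36), (263, 117), (264, 152), (265, 160), (266, 161), (267, 162)]
```

step_arm --targets '[[[-40, -10, -7, 0, 0, 0], [-80, -20, -14, 0, 0, 0], [-104, -23, -17, 0, 0, 0], [-104, -23, -17, 0, 0, 0], [-104, -23, -17, 0, 0, 0], [-104, -23, -17, 0, 0, 0]]]'

```text
time: 10.07
tool_pos: [541.1, 32.6, 177.0]
tcp_rot: [145.0, -0.0, 179.1]
ft_force: [0.4, -1.3, -0.3]
finger_gap: 46.8
grip_force: 0.0
```

```bash
python3 p.py; sed -i 's/w4\./w5./g' w.py; python3 w.py
```

```text
10.0667 tcp panel [-29.4 105.6 126.9] F panel [-1.3 -0.4  0.5] tq [-0.3  -0.02 -0.  ] 46.812779830747516 0.0
[([356.3, 271.2], [342, 255, 28, 33, 673]), ([354.0, 314.5], [340, 286, 30, 57, 1441])]
cam in tool [  68.9   -0.6 -121.3]
[[-0.002  0.964  0.267]
 [ 1.     0.002 -0.001]
 [-0.001  0.267 -0.964]]
[541.59878213  32.5120356  177.41101227] [1.45002221e+02 4.63467689e-02 1.79089942e+02]
turn [ 0.0001  0.0008 -0.0002]
tcp in panel [-29.3 105.1 127.2]
or [([606.7, 34.9], [566, 15, 74, 37, 1833]), ([338.2, 267.4], [333, 242, 15, 47, 405]), ([428.6, 273.5], [419, 266, 20, 24, 206]), ([335.5, 331.4], [332, 319, 8, 26, 206]), ([369.1, 334.5], [367, 322, 6, 20, 61]), ([458.1, 379.0], [453, 365, 12, 24, 184])] yel [([326.6, 187.6], [307, 133, 41, 112, 2437])]
```

View pics/w5.png

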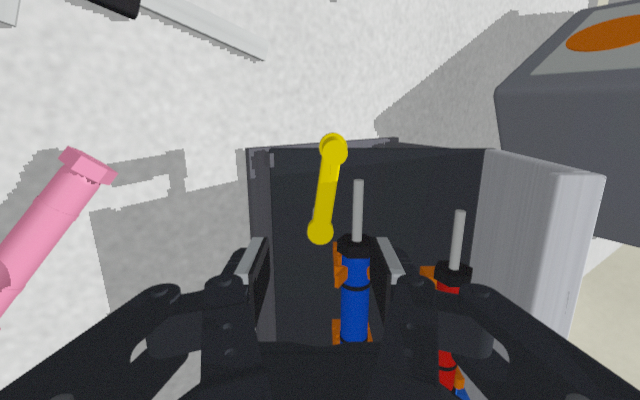

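Run:
```python
from h import *; import pickle
s,st=pickle.load(open("w5.pkl","rb")); M,o=panel(648.2,127.8,-.0161)
def onp(u,v,z):
    e,d=ray(s,u,v); e=M.T@(e-o); d=M.T@d; return (e+d*(z-e[2])/d[2]).round(1)
h=onp(319.5,232,16); print(h)
for z in(30,36,44):
    k=onp(333.5,150.5,z); print(k,k-h,np.hypot(*(k-h)[:2]))
m=mask(s["img"],(20,130,60),(33,255,255)); 
for v in range(132,170,3):
    x=np.flatnonzero(m[v]); print(v,x.min() if len(x) else 0,x.max() if len(x) else 0,end="; ")
```

```text
[-29.7  80.9  16. ]
[-20.3 144.8  30. ] [ 9.4 63.9 14. ] 64.58769232601519
[-20.6 145.6  36. ] [ 9.1 64.7 20. ] 65.33681963487355
[-20.9 146.6  44. ] [ 8.8 65.7 28. ] 66.28672566962408
132 0 0; 135 325 340; 138 322 343; 141 320 345; 144 320 346; 147 319 346; 150 319 347; 153 320 347; 156 321 347; 159 321 345; 162 321 343; 165 320 339; 168 320 339;
```

step_arm --targets '[[[-20, 4, 3, 0, 0, 0], [-40, 8, 5, 0, 0, 0], [-40, 8, 5, 0, 0, 0], [-40, 28, -24, 0, 0, 0], [-39.5, 47, -51, 0, 0, 0], [-39.5, 57, -65.5, 0, 0, 0], [-39.5, 57, -65.5, 0, 0, 0], [-39.5, 57, -65.5, 0, 0, 0], [-39.5, 57, -65.5, 0, 0, 0]]]'

```text
time: 10.87
tool_pos: [503.0, 88.6, 113.2]
tcp_rot: [145.0, 0.1, 179.1]
ft_force: [0.5, 0.3, 0.6]
finger_gap: 47.2
grip_force: 0.0
```

```bash
python3 p.py
```

```text
10.8667 tcp panel [-20.7 144.6  42.9] F panel [ 0.6 -0.5  0.3] tq [-0.29  0.03 -0.07] 47.1508032469089 0.0
```

step_arm --targets '[[[0, 0, 0, 0, 0, 0], [0, 0, 0, 0, 0, 0], [0, 0, 0, 0, 0, 0], [0, 0, 0, 0, 0, 0], [0, 0, 0, 0, 0, 0], [0, 0, 0, 0, 0, 0], [0, 0, 0, 0, 0, 0], [0, 0, 0, 0, 0, 0]]]' --fingers 1 --newtons 25

```text
time: 11.53
tool_pos: [502.6, 88.3, 113.0]
tcp_rot: [145.0, 0.2, 179.0]
ft_force: [0.7, -4.4, 6.1]
finger_gap: 15.2
grip_force: 24.9
```

```bash
python3 p.py
python3 - <<'E'
from h import *; M,o=panel(648.2,127.8,-.0161)
h=np.array([-29.7,80.9])
p0=None
for a in np.r_[.14,np.arange(.24,1.6,.12),1.57]:
    p=np.r_[h+65.3*np.array([np.sin(a),np.cos(a)]),0]; p0=p if p0 is None else p0; print(round(a,2),(M@(p-p0)).round(1).tolist())
E
```

```text
11.5333 tcp panel [-21.1 145.   42.9] F panel [-0.1 -0.8  7.5] tq [-0.24 -0.02 -0.  ] 15.20940582172758 24.92750644683838
0.14 [0.0, 0.0, 0.0]
0.24 [1.3, 5.2, 3.7]
0.36 [3.7, 11.3, 8.0]
0.48 [7.0, 17.1, 12.1]
0.6 [11.1, 22.6, 15.9]
0.72 [16.0, 27.6, 19.5]
0.84 [21.6, 32.0, 22.7]
0.96 [27.8, 35.9, 25.5]
1.08 [34.5, 39.2, 27.8]
1.2 [41.7, 41.7, 29.7]
1.32 [49.2, 43.6, 31.1]
1.44 [56.9, 44.7, 31.9]
1.56 [64.7, 45.0, 32.2]
1.57 [65.3, 45.0, 32.2]
```

step_arm --targets '[[[0, -1.4, 2.0, 0, 0, 0], [1.3, 3.8, 5.7, 0, 0, 0], [3.7, 9.9, 10.0, 0, 0, 0], [7.0, 15.7, 14.1, 0, 0, 0], [11.1, 21.2, 17.9, 0, 0, 0], [16.0, 26.2, 21.5, 0, 0, 0], [21.6, 30.6, 24.7, 0, 0, 0], [27.8, 34.5, 27.5, 0, 0, 0], [34.5, 37.8, 29.8, 0, 0, 0], [41.7, 40.3, 31.7, 0, 0, 0], [49.2, 42.2, 33.1, 0, 0, 0]]]'

```text
time: 12.45
tool_pos: [551.3, 131.6, 145.0]
tcp_rot: [145.0, 0.0, 179.1]
ft_force: [-0.2, -1.3, -6.3]
finger_gap: 14.8
grip_force: 26.8
```

```bash
python3 p.py
```

```text
12.45 tcp panel [33.4 96.9 43.7] F panel [-4.7  0.2 -4.4] tq [-1.05  0.14  0.11] 14.80026156565096 26.838171780109406
```

Next comes the last part, slightly overshooting into the stop.

step_arm --targets '[[[5, 0.7, 0.5, 0, 0, 0], [10, 1.1, 0.8, 0, 0, 0], [15, 1.4, 1.0, 0, 0, 0], [18, 1.4, 1.0, 0, 0, 0], [18, 1.4, 1.0, 0, 0, 0], [18, 1.4, 1.0, 0, 0, 0]]]'

```text
time: 12.95
tool_pos: [569.7, 133.3, 146.5]
tcp_rot: [144.9, 0.1, 179.0]
ft_force: [1.0, 6.5, -2.8]
finger_gap: 14.9
grip_force: 26.6
```

```bash
python3 p.py
```

```text
12.95 tcp panel [35.9 78.6 43.9] F panel [ 3.7 -0.9 -6. ] tq [ 0.29 -0.12 -0.09] 14.8552878640008 26.627709567546844
```

step_arm --targets '[[[2, 0, 0, 0, 0, 0], [5, 0, 0, 0, 0, 0], [5, 0, 0, 0, 0, 0], [5, 0, 0, 0, 0, 0]]]'

```text
time: 13.28
tool_pos: [572.6, 133.5, 146.4]
tcp_rot: [144.9, -0.1, 179.2]
ft_force: [-10.8, 3.8, 3.9]
finger_gap: 15.0
grip_force: 27.4
```

```bash
python3 p.py
```

```text
13.2833 tcp panel [36.  75.7 43.6] F panel [ 5.2 10.8  1.1] tq [0.42 1.32 1.03] 15.020075670236192 27.367964386940002
```

The stop is felt at about 11 N. I'll release, retreat along +z, and look.

step_arm --targets '[[[0, 0, 0, 0, 0, 0], [0, 0, 0, 0, 0, 0], [0, 0, 0, 0, 0, 0], [0, 0, 0, 0, 0, 0]]]' --fingers 0.25

```text
time: 13.62
tool_pos: [574.6, 132.3, 146.6]
tcp_rot: [145.0, 0.1, 179.0]
ft_force: [-0.1, -0.7, -0.3]
finger_gap: 31.9
grip_force: 0.0
```

step_arm --targets '[[[0, -6, 8, 0, 0, 0], [-1, -24, 34, 0, 0, 0], [-1, -44, 62, 0, 0, 0], [-1, -60, 86, 0, 0, 0], [-1, -60, 86, 0, 0, 0], [-1, -60, 86, 0, 0, 0], [-1, -60, 86, 0, 0, 0]]]'

```text
time: 14.2
tool_pos: [572.8, 72.3, 232.1]
tcp_rot: [145.0, 0.1, 179.0]
ft_force: [0.1, -0.0, -0.4]
finger_gap: 31.9
grip_force: 0.0
```

```bash
python3 p.py; sed -i 's/w5\./w6./g' w.py; python3 w.py
```

```text
14.2 tcp panel [ 35.   74.5 148.9] F panel [-0.3 -0.1 -0.3] tq [-0.31  0.01 -0.02] 31.89233836520755 0.0
[([280.0, 223.0], [267, 210, 27, 31, 576]), ([289.7, 269.6], [282, 240, 14, 57, 601]), ([285.5, 310.9], [277, 296, 19, 29, 369]), ([331.1, 338.9], [303, 331, 50, 17, 542])]
cam in tool [  68.1   -0.4 -122.5]
[[-0.     0.963  0.269]
 [ 1.     0.    -0.   ]
 [-0.     0.269 -0.963]]
[572.2506286   72.80337738 231.24075834] [ 1.44994810e+02 -4.33674367e-02  1.79055826e+02]
turn [-0.0001 -0.0008  0.0004]
tcp in panel [ 35.   75.1 147.9]
or [([561.6, 13.3], [518, 0, 95, 30, 1599]), ([297.0, 221.4], [289, 203, 15, 36, 343]), ([261.1, 225.3], [253, 209, 17, 30, 316]), ([353.2, 234.1], [351, 227, 6, 19, 61]), ([390.0, 248.6], [385, 238, 10, 22, 124]), ([298.7, 303.9], [291, 280, 14, 49, 432]), ([355.0, 321.5], [349, 301, 14, 41, 340])] yel [([283.3, 185.4], [227, 171, 107, 35, 2331])]
```

View pics/w6.png

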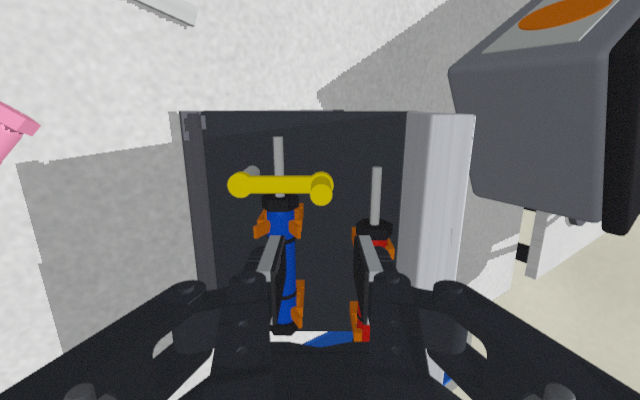

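Run:
```python
from h import *; import pickle
s,st=pickle.load(open("w6.pkl","rb")); M,o=panel(648.2,127.8,-.0161)
def onp(u,v,z):
    e,d=ray(s,u,v); e=M.T@(e-o); d=M.T@d; return (e+d*(z-e[2])/d[2]).round(1)
m=mask(s["img"],(20,130,60),(33,255,255))
for x in (250,270,290,303): y=np.flatnonzero(m[:,x]); print(x,onp(x,(y.min()+y.max())/2,16),y.min(),y.max())
print("hinge",onp(239,184.5,16),"knob",onp(321,189.5,36),"shaft",onp(278.5,140,0),onp(279.5,172,0),"ring mid",onp(279.5,223,10))
from bench import r; print(np.abs(r.sense()["qd"]).max())
```

```text
250 [-20.9  82.   16. ] 175 193
270 [-4.9 82.  16. ] 175 193
290 [11.1 81.9 16. ] 175 193
303 [21.5 81.9 16. ] 175 193
hinge [-29.7  81.6  16. ] knob [35.8 82.5 36. ] shaft [  1.2 115.2   0. ] [ 1.1 88.5  0. ] ring mid [ 0.8 46.6 10. ]
0.7990490521644433
```

The arm lies exactly along +x, at about 1.57 rad. The driver is aligned and the gripper is clear, so I'm handing in.

```bash
python3 -c "
from bench import r
print(r.hand_in())"
```

```text
the job is handed in; nothing more can be done
None
```

The blue driver is snapped into both clips with its shaft on the keeper's side. The yellow keeper is swung across the shaft to its end stop, and the gripper has let go and backed clear. I handed the job in at about 14 s; the interface returned no verdict, and I didn't re-measure the other things on the table at the end.

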